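# Set the ratchet to tighten and nip up the bench pin

### The arm

A 6-joint arm with a two-finger parallel gripper is mounted at the origin on the work surface. World frame = base frame: x ahead of the robot, y to its left, z up, the work surface at z = 0. Lengths are in mm, angles in rad, forces in N, time in s.
With the tool pointing down it reaches from about 250 to 800 mm from the base axis. Payload 8.5 kg.
Tool frame: the origin (TCP) lies midway between the tips of the shut fingers; the grasp point (between the pads) lies 19 mm behind it; z points along the fingers, y is the line along which they close (so a half turn about z gives the same grasp; the last joint's range is limited). The gripper opens to 85 mm and grips with 20 to 120 N. Pads are 22 mm wide; open, the fingers measure 114 mm over their backs; the gripper's body (76 mm by 85 mm) begins 54 mm behind the grasp point. The pads swing forward as they close: fully open they stand 13 mm farther back than shut.
Start: joints at [1.131, 0.238, -0.013, 1.319, 0, 1.571], TCP at [223.501, 474.998, 203.776] pointing down, gripper open.
Joint ranges: [-2.66, 2.66], [-1.03, 1.9], [-1.14, 1.46], [-1.82, 2.27], [-1.45, 1.34], [-3.14, 3.14]. Speed limits (rad/s): [2.22, 2.22, 2.79, 3.14, 3.14, 3.14].

### API

Orientations are given as a unit quaternion [x, y, z, w].
In Python, from plant import read_state, viewer, order, models gives the robot as it stands. The module is installed in compiled form; this text tells all that it offers.
- The arm moves only by the tool inch_along, called in YAML: its name, and indented under it one key for each argument. Schema: {"type":"object","properties":{"rows":{"type":"array","items":{"type":"object","properties":{"sx":{"type":"number"},"sy":{"type":"number"},"sz":{"type":"number"},"wx":{"type":"number"},"wy":{"type":"number"},"wz":{"type":"number"}},"additionalProperties":false},"minItems":1,"maxItems":5},"aperture":{"type":"number"},"only":{"type":"string"},"quiet":{"type":"boolean"},"lines":{"type":"string"}},"required":["rows"],"additionalProperties":false}. rows is a list of rows, 1 to 5 of them, each an object with the fields sx, sy, sz (the shift in a scale on which 1.0 is 30 cm), wx, wy, wz (a rotation vector in normalised numbers (1 is 2 pi rad)); a field left out counts as zero; each row is the pose to reach, as a shift and turn from the pose commanded when the call began, along the tool's axes at that moment; what a row does not reach only later rows make up. A row lasts 1/12 s, in which the tool goes at most 41.7 mm and 0.125 rad, less where a joint would pass 70% of its speed; a pose out of reach is approached as far as the arm can. aperture is the opening from 0.0 (shut) to 1.0 (fully open), set as the call begins (left out keeps the last). The fingers move at their own pace and stop on an object; the grip force is fixed at half the most. Time passes only in rows, so rows that do not move let the fingers close. The tool returns the time, the measured TCP pose, the force, the opening and the grip force at its end. only (a regular expression) keeps the lines of the reply that match it, lines (a string "A,B") keeps lines A to B, and quiet returns only ok. A shift or turn number past 1, either way, is cut back to 1. Input that does not fit is refused with a message, and nothing moves.
- read_state(): the state, without advancing time (a new reading comes with each control period).
- viewer.read_camera(name): name is "side" or "top" or "wrist"; returns the picture (480x640x3 uint8, blue, green, red); there is no depth.
- viewer.camera_info(name): a dict with "K" (3x3 intrinsics, pixels), "world_to_cam" (4x4, takes a point from world to camera coordinates). Camera axes: x right, y down, z forward; pixel columns grow to the right and rows downward; lengths in mm; the calibration is good to about 2 mm. A picture is of the moment at which its call begins: read the wrist's pose just before it. camera_info takes no time and is no camera call; for the wrist camera it gives the pose at the moment of the call.
- order.job_done(): hands the job in; it is judged then, once.
Trained networks look in the newest picture that a camera, given by its name, has taken for a name from the list of things; names that differ only in an ending like _2 or _b are one class to them, and where a whole thing is asked for, a point or a joint stands for the part that bears it (a point fixed in the world has none). Each returns a list of dicts, best first, with "conf" (0 to 1); they miss things now and then, are a little off and sometimes report something else, mostly with a low value. They report only what shows in the picture. A call takes as long as a camera call.
- models.boxes_of(name, camera): "rect" ([centre column, centre row, width, height] in pixels, round what is visible of it).
- models.silhouettes(name, camera): "region" (480x640 bool, what is visible of it) and "rect" ([centre column, centre row, width, height] in pixels, round what is visible of it).
The state is a dict: "time": time; "joint_positions": joint angles; "qd": joint speeds; "joint_torque": joint torques, N m; "tcp_pos": TCP position; "eef_rot": TCP orientation; "force": force on the tool from outside, world axes, zero at the start; "moment": the same for the moment, N m; "gripper_width": opening from 0.0 (shut) to 1.0 (fully open); "grasp_force": force on a finger pad.
Only numpy, scipy, OpenCV 4.12 (cv2) and the standard library are available. Lean on these libraries where they do the work, as an engineer would, in place of code of your own. Each camera call takes 0.05 s, during which the arm holds its last target. There are 200 camera calls.

### The job

The wooden bench pin has worked loose and the ratchet wrench on its clamp bolt is still set to loosen. Flip its red direction lever right across to the tightening side, then swing its handle clockwise (seen from above) to tighten the bolt by about an eighth of a turn. Do not touch the other clamp, the one with the blue lever that holds the steel bench block.

Things in the scene. Friction and masses are not known exactly. Their poses are not given: they have to be found in the camera images.
- pin_handle (a point): Handle of the bench-pin ratchet (brown base, forked pale wooden pin towards the robot, red lever): centre line of the round black grip, 42 mm up, 125 mm from the vertical bolt axis. x points along the handle away from that axis, z up. Grip 20 mm thick, 94 to 156 mm from the axis, free below and beside; turns only about the axis, stays where left. Base fixed, within 65 mm of the axis there.
- selector (a joint): Red direction lever, rad, on a vertical pin 44 mm from the bolt axis towards the handle. Its upright tab (12 x 10 mm, 55 to 80 mm up) is 48 mm from the pin, back over the bolt. 0: in line with the handle; +0.35 (stop): tighten, tab 16 mm to +y of pin_handle's frame; -0.35 (stop, starts near): loosen, tab 16 mm to -y. Slides over at 1.5 N, stays where left. All else there is under 59 mm.
- bolt (a joint): Clamp bolt with toothed wheel (one tooth white), rad, 0 at the start, growing clockwise from above (tighter). Driven by a real pawl: lever on tighten, the handle turns it clockwise only, after up to 15 degrees of free play, with about 3 N at the grip; it stays where left. Lever on loosen, a clockwise swing just kicks the pawl out and does not turn it.
- block_clamp: The other clamp, not to be touched: a like ratchet with a blue lever on a grey base, with a steel block 60 mm square on a black rubber pad. Origin on its bolt axis at table height; x along its handle, which reaches 156 mm; the block lies to -x, out to 135 mm; all of it within 60 mm either side of its x axis and under 81 mm high.

How it is judged (in metres and radians):
On the way, in this order (a step that is already met when the one before it is completed fails the run):
1. the red lever is over on the tightening side while the bolt has not yet been tightened (value of joint selector above 0.22 rad and value of joint bolt below 0.2 rad), for 0.1 s.
2. with the lever on the tightening side the bolt has been turned clockwise by about an eighth of a turn (value of joint selector above 0.22 rad and value of joint bolt above 0.5 rad), for 0.1 s.
At the end, for the whole second after the job is handed in: The red lever is on the tightening side (selector above 0.22 rad) and the bolt stands at rest 0.5 to 1.1 rad (29 to 63 degrees) clockwise of where it began (all of step 2 and value of joint bolt below 1.1 rad and velocity of joint bolt below 0.1 rad/s); the robot touches nothing.
It fails at once if the robot touches the clamp with the blue lever (contact force between any of the fingers, the arm and block_clamp above 1 N).
It also fails if it takes over 48 s, if anything falls off the work surface, if the arm or the gripper's body presses on something with over 40 N, if the wrist force passes 120 N, or if a joint passes its speed limit or range.

## Working session

There is one attempt and no reset: what is moved stays moved. The work goes in short steps, Python scripts to look and compute and a tool call to move; the robot and the scene stay as the last step left them, time stands still between calls to the robot, and variables do not carry over. Pictures are saved under pics/ and viewed, at most 12 in all, crops included, and the job is handed in when it is done.

```bash
mkdir -p pics; python3 - <<'E'
from plant import read_state, viewer, models
import cv2,numpy as np
s=read_state();print({k:np.round(v,3) for k,v in s.items()})
ims=[]
for c in ["top","side"]:
    im=viewer.read_camera(c);cv2.imwrite(f"pics/{c}0.png",im)
    i=viewer.camera_info(c);print(c,np.round(i["K"],1).tolist(),np.round(i["world_to_cam"],3).tolist())
    for n in ["pin_handle","selector","bolt","block_clamp"]:
        print(n,[(np.round(d["rect"]).tolist(),round(d["conf"],2)) for d in models.boxes_of(n,c)][:3])
E
```

```text
{'time': np.float64(0.0), 'joint_positions': array([ 1.131,  0.239, -0.014,  1.319, -0.   ,  1.571]), 'qd': array([ 0.   ,  0.   , -0.   , -0.   , -0.001, -0.002]), 'joint_torque': array([-0.0000e+00, -5.3879e+01,  3.4644e+01,  1.9000e-02,  0.0000e+00,
       -0.0000e+00]), 'tcp_pos': array([223.345, 474.641, 203.176]), 'eef_rot': array([ 0.218,  0.976, -0.001, -0.   ]), 'force': array([ 1.119, -0.364,  0.736]), 'moment': array([ 0.016, -0.001, -0.04 ]), 'grasp_force': np.float64(0.0), 'gripper_width': np.float64(1.002)}
top [[558.6, 0.0, 320.0], [0.0, 558.6, 245.3], [0.0, 0.0, 1.0]] [[-0.008, -1.0, -0.011, 36.288], [-0.982, 0.01, -0.189, 563.164], [0.189, 0.009, -0.982, 984.676], [0.0, 0.0, 0.0, 1.0]]
pin_handle [([419.0, 240.0, 72.0, 80.0], 0.78), ([434.0, 247.0, 33.0, 29.0], 0.39)]
selector [([436.0, 246.0, 36.0, 28.0], 0.8)]
bolt [([441.0, 262.0, 25.0, 19.0], 0.68)]
block_clamp [([239.0, 274.0, 57.0, 154.0], 0.76)]
side [[452.5, 0.0, 317.4], [0.0, 452.5, 233.7], [0.0, 0.0, 1.0]] [[0.826, -0.564, 0.004, -458.883], [-0.345, -0.511, -0.787, 240.744], [0.446, 0.649, -0.617, 432.527], [0.0, 0.0, 0.0, 1.0]]
pin_handle [([396.0, 307.0, 59.0, 120.0], 0.8)]
selector [([402.0, 316.0, 39.0, 40.0], 0.68)]
bolt [([397.0, 338.0, 44.0, 41.0], 0.73)]
block_clamp [([227.0, 208.0, 161.0, 92.0], 0.87)]
```

```bash
python3 - <<'E'
import cv2
a=cv2.imread("pics/top0.png")[170:350,180:500]
b=cv2.imread("pics/side0.png")[150:420,140:460]
a=cv2.resize(a,None,fx=2.5,fy=2.5,interpolation=2);b=cv2.resize(b,None,fx=2.2,fy=2.2,interpolation=2)
cv2.imwrite("pics/a.png",a);cv2.imwrite("pics/b.png",b)
E
```

```text
(no output)
```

View pics/a.png

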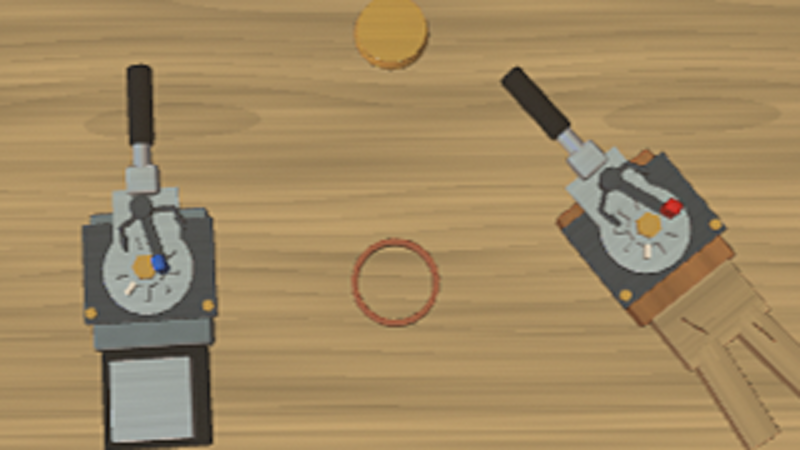

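View pics/b.png

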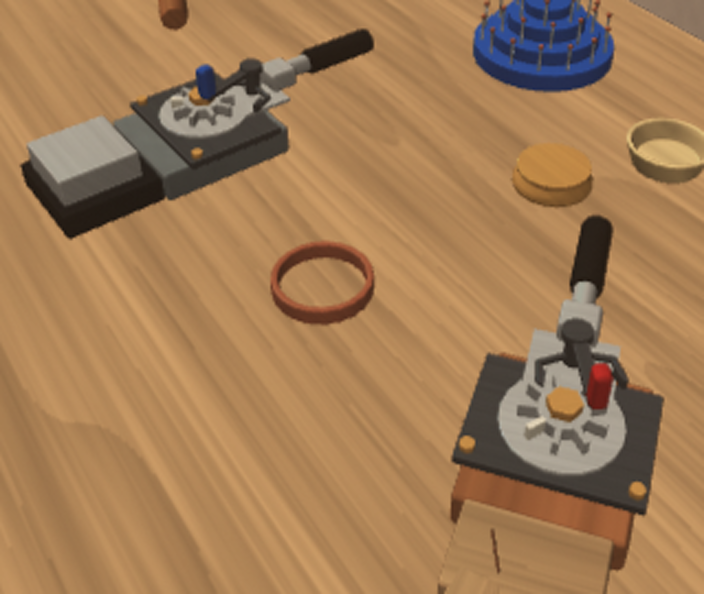

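The top view crop shows the red tab at about full-picture (449,253), the bolt head at (439,260) and the black grip from (385,200) to (403,223). The side view shows the tab at (412,326), the bolt at (397,333) and the grip from (411,252) to (406,280). The blue clamp lies well to the left (+y).

```bash
cat > h.py <<'E'
import numpy as np,cv2
from plant import viewer
def P(c):
    i=viewer.camera_info(c);return np.array(i["K"])@np.array(i["world_to_cam"])[:3]
def tri(obs):
    A=[]
    for p,(u,v) in obs: A+= [u*p[2]-p[0],v*p[2]-p[1]]
    X=np.linalg.svd(np.array(A))[2][-1];return X[:3]/X[3]
def onz(p,uv,z):
    M=np.c_[p[:,0],p[:,1],-np.array([uv[0],uv[1],1.])];return np.linalg.solve(M,-(p[:,2]*z+p[:,3]))[:2]
E
python3 - <<'E'
from h import *
T,S=P("top"),P("side")
def red(c):
    im=cv2.imread(f"pics/{c}0.png");h=cv2.cvtColor(im,cv2.COLOR_BGR2HSV)
    m=((h[...,0]<5)|(h[...,0]>176))&(h[...,1]>190)&(h[...,2]>90)
    m[:, :350]=0;ys,xs=np.where(m);print(c,len(xs),xs.min(),xs.max(),ys.min(),ys.max());return xs.mean(),ys.mean()
t,s=red("top"),red("side")
print("tab",t,s,tri([(T,t),(S,s)]), onz(T,t,72),onz(S,s,68))
# near-axis ends
for n,a,b,z in [("far",(385.2,200),(411.4,252.3),42),("near",(402.8,222.8),(406.4,280.5),42),("mid",(394,211.3),(409.1,266.2),42),("bolt",(439.2,260),(396.8,333.2),50)]:
    print(n,tri([(T,a),(S,b)]),onz(T,a,z),onz(S,b,z))
i=viewer.camera_info("top")
E
```

```text
top 32 445 452 250 255
side 156 407 417 316 335
tab (np.float64(448.3125), np.float64(252.65625)) (np.float64(411.78846153846155), np.float64(325.0705128205128)) [ 544.20512407 -202.34377441   70.10314913] [ 544.07805141 -202.06268891] [ 545.32448579 -201.05015583]
far [651.08392484 -93.23753877  47.73352022] [652.61824478 -93.84378058] [656.52275033 -88.75247142]
near [ 608.73951343 -126.53681803   42.1599848 ] [ 607.61638004 -125.77686684] [ 610.93911793 -127.11412504]
mid [ 630.18081222 -109.97072104   44.46732749] [ 630.21981185 -109.88300039] [ 633.40857638 -108.48791724]
bolt [ 534.8507724  -189.80266007   49.70019192] [ 534.31940276 -189.42858242] [ 535.49158549 -190.26942654]
```

Careful with the scale: shifts go in shares of 30 cm and turns go in shares of 2 pi rad. That gives: -160 mm / 300 = -0.5333, -130 mm / 300 = -0.4333, 0.431 rad / 6.2832 = 0.0686.

```bash
cat > go.py <<'E'
import sys,numpy as np
from scipy.spatial.transform import Rotation as R
from plant import read_state
# args: x y z yaw(deg of tool x): prints shift and turn in tool axes
x,y,z,a=map(float,sys.argv[1:5]);s=read_state()
Rc=R.from_quat(s["eef_rot"]);a=np.radians(a);c,d=np.cos(a),np.sin(a)
Rt=R.from_matrix(np.array([[c,d,0],[d,-c,0],[0,0,-1.]]))
print(s["time"],np.round(s["tcp_pos"],1),"shift",np.round(Rc.inv().apply(np.array([x,y,z])-s["tcp_pos"]),1),"turn",np.round((Rc.inv()*Rt).as_rotvec(),3),"F",np.round(s["force"],1),"q",np.round(s["joint_positions"],2))
E
```

inch_along:
  rows:
    - {"sx": -0.1067,"sy": -0.0867,"wz": 0.0159}
    - {"sx": -0.2133,"sy": -0.1733,"wz": 0.0318}
    - {"sx": -0.32,"sy": -0.26,"wz": 0.0477}
    - {"sx": -0.4267,"sy": -0.3467,"wz": 0.0637}
    - {"sx": -0.5333,"sy": -0.4333,"wz": 0.0686}
  aperture: 0

```text
time: 0.92
tcp_pos: [313.2, 287.6, 203.9]
eef_rot: [0.424, 0.906, 0.0, 0.0]
force: [0.7, 0.7, -0.3]
gripper_width: 0.3
grasp_force: 0.0
```

```bash
python3 go.py 562.5 -225.7 200 130.1
```

```text
0.9167 [313.2 287.6 203.9] shift [-553.9 -137.2    3.9] turn [ 0.     0.    -0.005] F [ 0.7  0.7 -0.3] q [ 0.74  0.07 -0.22  1.28 -0.    1.62]
```

Converted, -200 mm / 300 = -0.6667, -160 mm / 300 = -0.5333.

inch_along:
  rows:
    - {"sx": -0.1333,"sy": -0.0333}
    - {"sx": -0.2667,"sy": -0.0667}
    - {"sx": -0.4,"sy": -0.1}
    - {"sx": -0.5333,"sy": -0.1333}
    - {"sx": -0.6667,"sy": -0.1667}

```text
time: 1.33
tcp_pos: [404.0, 102.1, 204.2]
eef_rot: [0.422, 0.907, 0.0, 0.0]
force: [1.7, 1.3, -0.6]
gripper_width: 0.004
grasp_force: 0.0
```

inch_along:
  rows:
    - {"sx": -0.1333,"sy": -0.0333}
    - {"sx": -0.2667,"sy": -0.0667}
    - {"sx": -0.4,"sy": -0.1}
    - {"sx": -0.5333,"sy": -0.1333}
    - {"sx": -0.6667,"sy": -0.1667}

```text
time: 1.75
tcp_pos: [494.7, -83.3, 204.0]
eef_rot: [0.422, 0.907, 0.0, 0.0]
force: [1.0, -0.3, 0.2]
gripper_width: -0.002
grasp_force: 0.0
```

```bash
python3 go.py 562.5 -225.7 110 130.1
```

```text
1.75 [494.7 -83.3 204. ] shift [-152.6  -39.8   94.1] turn [ 0.  0. -0.] F [ 1.  -0.3  0.2] q [-0.17  0.2  -0.07  1.31 -0.    0.7 ]
```

Converted, -140 mm / 300 = -0.4667, -115 mm / 300 = -0.3833.

inch_along:
  rows:
    - {"sx": -0.13,"sy": -0.03}
    - {"sx": -0.26,"sy": -0.06,"sz": 0.0333}
    - {"sx": -0.3833,"sy": -0.0933,"sz": 0.1333}
    - {"sx": -0.4667,"sy": -0.12,"sz": 0.2333}
    - {"sx": -0.4667,"sy": -0.12,"sz": 0.3133}

```text
time: 2.17
tcp_pos: [558.6, -215.8, 108.1]
eef_rot: [0.423, 0.906, -0.0, 0.001]
force: [-0.2, 0.6, -0.9]
gripper_width: -0.004
grasp_force: 0.0
```

inch_along:
  rows:
    - {}
    - {}

```text
time: 2.33
tcp_pos: [555.5, -211.1, 108.8]
eef_rot: [0.422, 0.907, -0.0, -0.002]
force: [-0.1, -0.0, -0.0]
gripper_width: -0.003
grasp_force: 0.0
```

```bash
python3 go.py 562.5 -225.7 64 130.1
python3 - <<'E'
from h import *
im=viewer.read_camera("wrist");cv2.imwrite("pics/w1.png",im)
T=P("wrist")
for n,X in [("axis",(535,-190,50)),("tab",(544.2,-202.3,80)),("grip",(630,-110,42))]:
    q=T@np.r_[X,1];print(n,q[:2]/q[2])
E
```

```text
2.3333 [ 555.5 -211.1  108.8] shift [-15.9  -4.   44.8] turn [-0.002 -0.003 -0.001] F [-0.1 -0.  -0. ] q [-0.36  0.4  -0.02  1.15  0.    0.51]
axis [314.41050034 198.8552438 ]
tab [312.18801592 234.89121655]
grip [507.85842289 197.03543385]
```

View pics/w1.png

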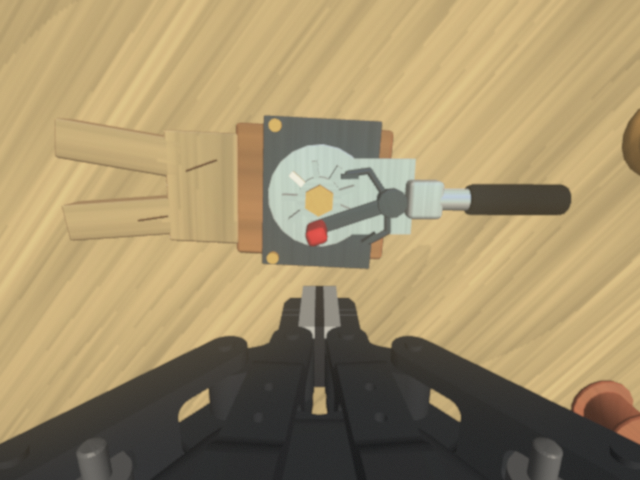

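The wrist view shows the tab at (317,234), bolt (319,199) and grip (466–571,199), within about 2 mm of prediction; the shut fingers point at the tab's side from below.

Converted, 45 mm / 300 = 0.15, 25 mm / 300 = 0.0833.

inch_along:
  rows:
    - {"sx": -0.0533,"sy": -0.01,"sz": 0.0167}
    - {"sx": -0.0533,"sy": -0.01,"sz": 0.0833}
    - {"sx": -0.0533,"sy": -0.01,"sz": 0.15}
    - {"sx": -0.0533,"sy": -0.01,"sz": 0.15}
    - {"sx": -0.0533,"sy": -0.01,"sz": 0.15}

```text
time: 2.8
tcp_pos: [565.2, -225.3, 66.0]
eef_rot: [0.421, 0.907, -0.0, 0.0]
force: [0.1, -0.4, 0.5]
gripper_width: -0.001
grasp_force: 0.0
```

inch_along:
  rows:
    - {"sx": 0.0267}
    - {"sx": 0.0533}
    - {"sx": 0.0733}
    - {"sx": 0.0933}
    - {"sx": 0.1133}

```text
time: 3.22
tcp_pos: [542.6, -198.9, 65.6]
eef_rot: [0.422, 0.907, -0.0, 0.0]
force: [0.4, 0.4, -0.1]
gripper_width: -0.003
grasp_force: 0.0
```

inch_along:
  rows:
    - {"sx": 0.0133}
    - {"sx": 0.0267}
    - {"sx": 0.0333}
    - {"sx": 0.0333}

```text
time: 3.55
tcp_pos: [536.2, -191.6, 64.9]
eef_rot: [0.422, 0.907, -0.0, -0.0]
force: [-0.4, -0.5, -0.5]
gripper_width: 0.002
grasp_force: 0.0
```

```bash
python3 go.py 536.3 -191.3 64 130.1
python3 - <<'E'
from h import *
im=viewer.read_camera("wrist")
a=im
b=viewer.read_camera("top")[170:350,340:500]
cv2.imwrite("pics/w2.png",np.hstack([cv2.resize(a,(480,360)),cv2.resize(b,(320,360))]))
E
```

```text
3.55 [ 536.2 -191.6   64.9] shift [0.1 0.3 0.9] turn [-0. -0.  0.] F [-0.4 -0.5 -0.5] q [-0.34  0.39 -0.16  1.02 -0.    0.53]
```

View pics/w2.png

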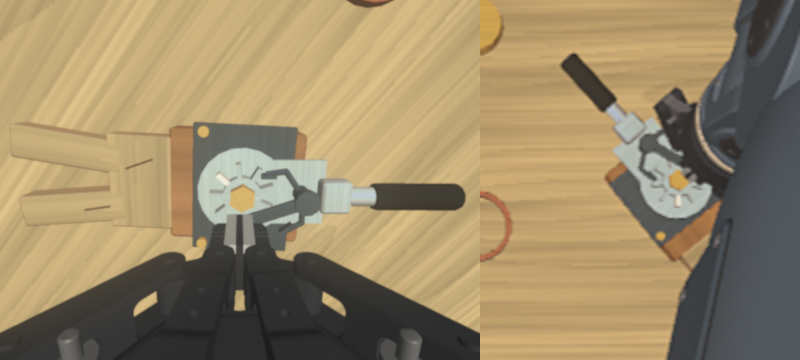

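```bash
python3 - <<'E'
from h import *
from plant import models
T=P("wrist")
u=np.array([.765,.644]);v=np.array([-.644,.765]);A=np.array([535,-190])
for n,a,l,z in [("bolt",0,0,50),("tcp",-2,-2,65),("tabtop@+14",-1,14,80),("tabbot@14",-1,14,55),("tabtop@-16",-1,-16,80)]:
    q=T@np.r_[A+a*u+l*v,z,1];print(n,(q[:2]/q[2]).round())
im=viewer.read_camera("side")
print(models.boxes_of("selector","side")[:2])
cv2.imwrite("pics/s2.png",cv2.resize(im[220:400,310:490],(720,720))[:600])
w=viewer.read_camera("wrist");cv2.imwrite("pics/w3.png",w[180:380,220:460])
E
```

```text
bolt [319. 265.]
tcp [315. 279.]
tabtop@+14 [317. 257.]
tabbot@14 [317. 242.]
tabtop@-16 [317. 319.]
[{'rect': [404.6, 322.3, 41.1, 20.4], 'conf': 0.72}]
```

View pics/s2.png

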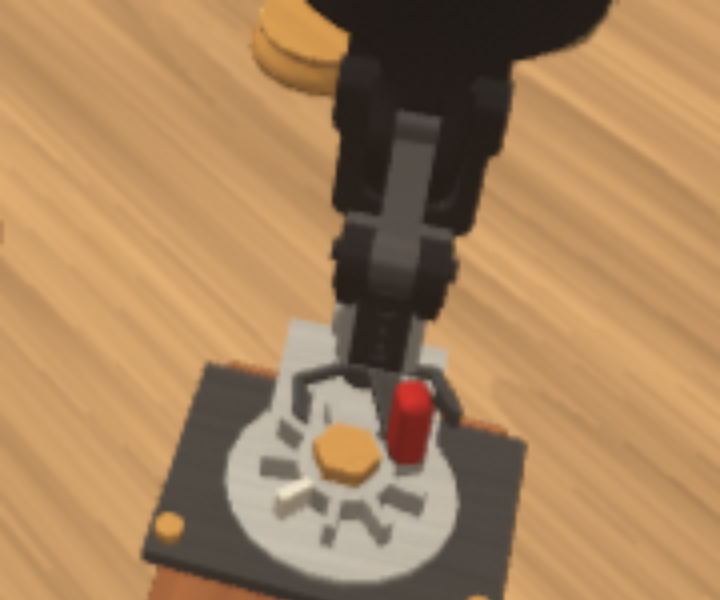

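The side view shows the red tab at crop (408,425), still on the loosening side; the fingertips end near crop (380,370), so they missed it. Check the tip's projected position.

```bash
python3 - <<'E'
from h import *
S=P("side")
u=np.array([.765,.644]);v=np.array([-.644,.765])
def pr(X):
    q=S@np.r_[X,1];q=q[:2]/q[2];return ((q-[310,220])*4).round()
t=np.array([536.2,-191.6])
for z in (59,65,75,85,95): print(z,pr(np.r_[t,z]))
print("finger edges z65",pr(np.r_[t-11*v-5*u,65]),pr(np.r_[t+11*v-5*u,65]))
print("axis50",pr((535,-190,50)),"tab",pr((544.2,-202.3,80)),pr((544.2,-202.3,55)))
E
```

```text
59 [356. 434.]
65 [358. 420.]
75 [363. 396.]
85 [367. 371.]
95 [371. 346.]
finger edges z65 [396. 442.] [317. 425.]
axis50 [345. 453.] tab [413. 396.] [401. 455.]
```

View pics/w3.png

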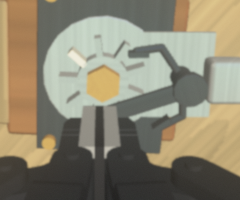

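The tips show about 20 mm higher than the nominal TCP (no contact, no force, and side-view geometry agrees), so they passed over the tab. Back off, lower by 21, check in the side view.

Converted, -45 mm / 300 = -0.15, -44 mm / 300 = -0.1467.

inch_along:
  rows:
    - {"sx": -0.0733}
    - {"sx": -0.1467}
    - {"sx": -0.15}
    - {"sx": -0.15,"sz": 0.0267}
    - {"sx": -0.15,"sz": 0.0467}

```text
time: 4.22
tcp_pos: [564.9, -226.1, 49.8]
eef_rot: [0.422, 0.907, 0.0, -0.0]
force: [0.3, 0.7, -0.5]
gripper_width: -0.005
grasp_force: 0.0
```

inch_along:
  rows:
    - {"sz": 0.01}
    - {"sz": 0.0233}
    - {"sz": 0.0233}
    - {"sz": 0.0233}

```text
time: 4.55
tcp_pos: [565.1, -225.9, 43.6]
eef_rot: [0.422, 0.907, -0.0, -0.0]
force: [-0.2, 0.8, -0.2]
gripper_width: 0.001
grasp_force: 0.0
```

```bash
python3 go.py 562.5 -225.7 44 130.1
python3 - <<'E'
from h import *
im=viewer.read_camera("side")
cv2.imwrite("pics/s3.png",cv2.resize(im[220:370,310:510],(800,600)))
S=P("side")
from plant import read_state
t=read_state()["tcp_pos"]
for dz in (0,10,20,30):
    q=S@np.r_[t+[0,0,dz],1];print(dz,((q[:2]/q[2]-[310,220])*4).round())
E
```

```text
4.55 [ 565.1 -225.9   43.6] shift [ 1.8 -1.8 -0.4] turn [-0. -0.  0.] F [-0.2  0.8 -0.2] q [-0.38  0.47 -0.09  1.01 -0.    0.49]
0 [510. 503.]
10 [516. 480.]
20 [522. 457.]
30 [528. 433.]
```

View pics/s3.png

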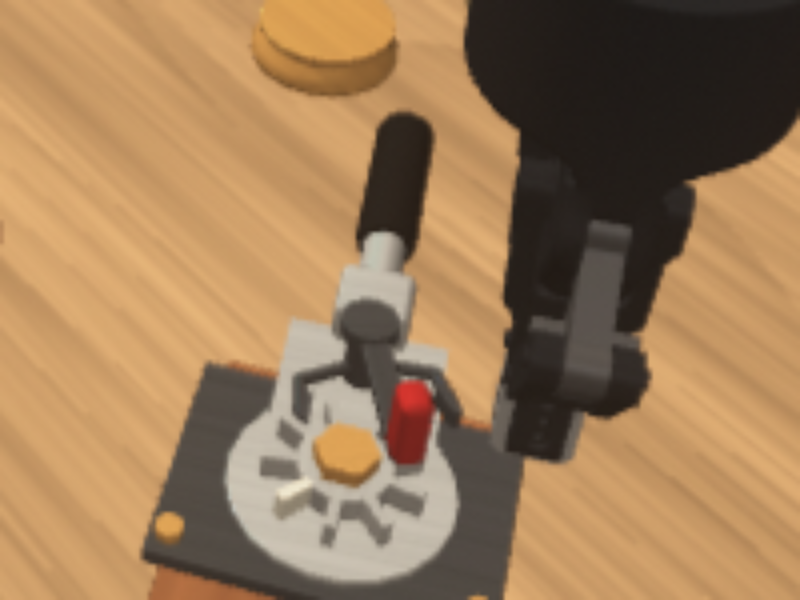

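The tips (535,455) now stand at tab height, right of the red tab (408,425), real tip about 20 mm above nominal TCP. Push.

Converted, 36 mm / 300 = 0.12, 32 mm / 300 = 0.1067.

inch_along:
  rows:
    - {"sx": 0.0333}
    - {"sx": 0.0667}
    - {"sx": 0.0867}
    - {"sx": 0.1067}
    - {"sx": 0.12}

```text
time: 5.02
tcp_pos: [541.6, -198.1, 44.1]
eef_rot: [0.422, 0.907, -0.0, 0.0]
force: [-0.2, -1.7, 0.6]
gripper_width: -0.001
grasp_force: 0.7
```

inch_along:
  rows:
    - {"sx": 0.0133}
    - {"sx": 0.0267}
    - {"sx": 0.0333}
    - {"sx": 0.0333}

```text
time: 5.35
tcp_pos: [535.9, -190.7, 44.0]
eef_rot: [0.422, 0.907, 0.0, 0.0]
force: [0.9, 0.2, 0.0]
gripper_width: 0.002
grasp_force: 0.1
```

```bash
python3 - <<'E'
from h import *
im=viewer.read_camera("side")
h=cv2.cvtColor(im,cv2.COLOR_BGR2HSV)
m=((h[...,0]<5)|(h[...,0]>176))&(h[...,1]>190)&(h[...,2]>90);m[:,:350]=0;m[:290]=0;m[350:]=0
ys,xs=np.where(m);print(len(xs),xs.mean(),ys.mean())
p=onz(P("side"),(xs.mean(),ys.mean()),68)-[535,-190];print(p@[.765,.644],p@[-.644,.765])
cv2.imwrite("pics/s4.png",cv2.resize(im[220:370,310:510],(800,600)))
E
```

```text
115 383.90434782608696 318.23478260869564
2.2550727077946773 16.343984369738493
```

View pics/s4.png

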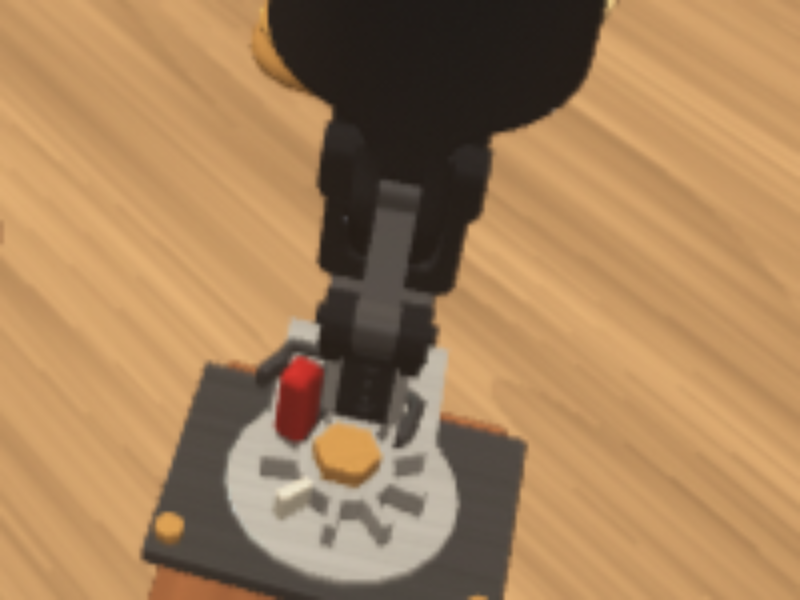

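The red tab is now at crop (298,400), across the bolt at lateral +16 mm: tightening side. Now retreat up and go to the +y side of the grip.

Converted, 75 mm / 300 = 0.25, -60 mm / 300 = -0.2.

inch_along:
  rows:
    - {"sx": -0.0267}
    - {"sx": -0.0267,"sz": -0.1}
    - {"sx": -0.0267,"sy": 0.0333,"sz": -0.2}
    - {"sx": 0.05,"sy": 0.15,"sz": -0.2}
    - {"sx": 0.1333,"sy": 0.25,"sz": -0.2}

```text
time: 5.82
tcp_pos: [570.0, -113.3, 105.6]
eef_rot: [0.423, 0.906, 0.0, 0.002]
force: [0.9, -0.4, -0.7]
gripper_width: -0.002
grasp_force: 0.0
```

inch_along:
  rows:
    - {"sx": 0.0267,"sy": 0.1167}
    - {"sx": 0.0267,"sy": 0.17,"sz": 0.05}
    - {"sx": 0.0267,"sy": 0.17,"sz": 0.1667}
    - {"sx": 0.0267,"sy": 0.17,"sz": 0.2}
    - {"sx": 0.0267,"sy": 0.17,"sz": 0.2}

```text
time: 6.23
tcp_pos: [598.7, -73.2, 40.6]
eef_rot: [0.422, 0.907, -0.001, -0.003]
force: [-0.8, -0.2, 0.3]
gripper_width: -0.004
grasp_force: 0.0
```

```bash
python3 go.py 601.6 -75.1 10 130.1
python3 - <<'E'
from h import *
from plant import read_state
im=viewer.read_camera("wrist");w=im
s=viewer.read_camera("side");cv2.imwrite("pics/s5.png",np.hstack([cv2.resize(s[200:350,330:480],(400,400)),cv2.resize(w[:,:],(400,400))]))
E
```

```text
6.2333 [598.7 -73.2  40.6] shift [-3.5  1.1 30.5] turn [-0.005 -0.005  0.   ] F [-0.8 -0.2  0.3] q [-0.12  0.47 -0.1   1.01 -0.    0.75]
```

View pics/s5.png

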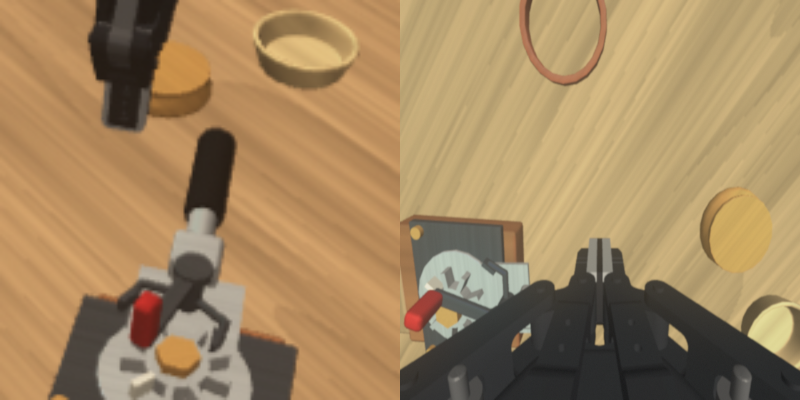

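Side view: the red tab sits on the tightening side, fingers stand to the +y side of the free black grip. Descend, and check where the bowl lies relative to the swing.

Converted, 31 mm / 300 = 0.1033, 30 mm / 300 = 0.1.

inch_along:
  rows:
    - {"sz": 0.05}
    - {"sz": 0.1}
    - {"sz": 0.1033}
    - {"sz": 0.1033}

```text
time: 6.67
tcp_pos: [601.3, -74.0, 13.7]
eef_rot: [0.422, 0.906, -0.0, 0.0]
force: [0.5, 1.0, -0.1]
gripper_width: -0.0
grasp_force: 0.0
```

```bash
python3 - <<'E'
from h import *
print(onz(P("side"),(444,219),15),"bowl;", onz(P("side"),(444,231),0))
A=np.array([535,-190])
from plant import read_state
t=read_state()["tcp_pos"];p=t[:2]-A;print("along,lat",p@[.765,.644],p@[-.644,.765])
# arc, TCP lateral 24, radius 125: shifts in the tool frame of start
th0=np.radians(40.1)
p0=np.array([p@[.765,.644],p@[-.644,.765]])
for d in np.arange(0,1.01,.1):
    c,s=np.cos(-d),np.sin(-d);q=np.array([[c,-s],[s,c]])@[125,24]
    e=q-p0;print(round(d,1),"dx %.1f dy %.1f rz %.2f"%(e[1],e[0],d))
E
python3 go.py 601.6 -75.1 10 130.1
```

```text
[786.17732919 -35.33314908] bowl; [778.54018949 -46.06186131]
along,lat 125.41404232399857 46.0935763364963
0.0 dx -22.1 dy -0.4 rz 0.00
0.1 dx -34.7 dy 1.4 rz 0.10
0.2 dx -47.4 dy 1.9 rz 0.20
0.3 dx -60.1 dy 1.1 rz 0.30
0.4 dx -72.7 dy -0.9 rz 0.40
0.5 dx -85.0 dy -4.2 rz 0.50
0.6 dx -96.9 dy -8.7 rz 0.60
0.7 dx -108.3 dy -14.3 rz 0.70
0.8 dx -119.0 dy -21.1 rz 0.80
0.9 dx -129.1 dy -28.9 rz 0.90
1.0 dx -138.3 dy -37.7 rz 1.00
6.6667 [601.3 -74.   13.7] shift [-1.1 -0.5  3.7] turn [-0.     0.    -0.001] F [ 0.5  1.  -0.1] q [-0.12  0.49 -0.14  0.94 -0.    0.75]
```

Converted, -54 mm / 300 = -0.18, 1.5 mm / 300 = 0.005, 0.25 rad / 6.2832 = 0.0398.

inch_along:
  rows:
    - {"sx": -0.0733,"sz": 0.0133}
    - {"sx": -0.0933,"sy": 0.0033,"sz": 0.0133,"wz": 0.008}
    - {"sx": -0.1167,"sy": 0.0033,"sz": 0.0133,"wz": 0.0159}
    - {"sx": -0.1567,"sy": 0.0067,"sz": 0.0133,"wz": 0.0318}
    - {"sx": -0.18,"sy": 0.005,"sz": 0.0133,"wz": 0.0398}

```text
time: 7.08
tcp_pos: [638.3, -114.3, 10.7]
eef_rot: [0.534, 0.846, 0.001, 0.001]
force: [-1.3, 4.0, 0.8]
gripper_width: -0.0
grasp_force: 1.8
```

inch_along:
  rows:
    - {"sx": -0.02,"sy": 0.0033,"wz": 0.008}
    - {"sx": -0.042,"sy": 0.006,"wz": 0.0159}
    - {"sx": -0.0633,"sy": 0.0067,"wz": 0.0239}
    - {"sx": -0.0843,"sy": 0.0077,"wz": 0.0318}
    - {"sx": -0.1067,"sy": 0.0067,"wz": 0.0398}

```text
time: 7.5
tcp_pos: [653.2, -141.5, 10.7]
eef_rot: [0.634, 0.773, 0.001, 0.0]
force: [-1.4, 3.7, 0.2]
gripper_width: -0.0
grasp_force: 1.8
```

inch_along:
  rows:
    - {"sx": -0.02,"sy": 0.0033,"wz": 0.008}
    - {"sx": -0.042,"sy": 0.006,"wz": 0.0159}
    - {"sx": -0.0633,"sy": 0.0067,"wz": 0.0239}
    - {"sx": -0.0843,"sy": 0.0077,"wz": 0.0318}
    - {"sx": -0.0843,"sy": 0.0077,"wz": 0.0318}

```text
time: 7.92
tcp_pos: [660.6, -166.9, 10.6]
eef_rot: [0.708, 0.706, 0.0, 0.0]
force: [-1.2, 1.6, 0.5]
gripper_width: -0.002
grasp_force: 0.7
```

```bash
cat > meas.py <<'E'
from h import *
from plant import models
A=np.array([535,-190])
for c,z in (("side",42),("top",42)):
    im=viewer.read_camera(c);h=cv2.cvtColor(im,cv2.COLOR_BGR2HSV)
    cv2.imwrite(f"pics/{c}_m.png",im)
    b=viewer.camera_info
p=P("side");im=cv2.imread("pics/side_m.png")
cv2.imwrite("pics/m.png",cv2.resize(im[220:370,310:510],(800,600)))
E
python3 meas.py; python3 go.py 601.6 -75.1 10 90
```

```text
8.0167 [ 660.8 -166.3   10.3] shift [ 91.2 -59.1   0.2] turn [0.002 0.    0.001] F [-0.   1.6  1.4] q [-0.25  0.61  0.07  1.03  0.    1.32]
```

View pics/m.png

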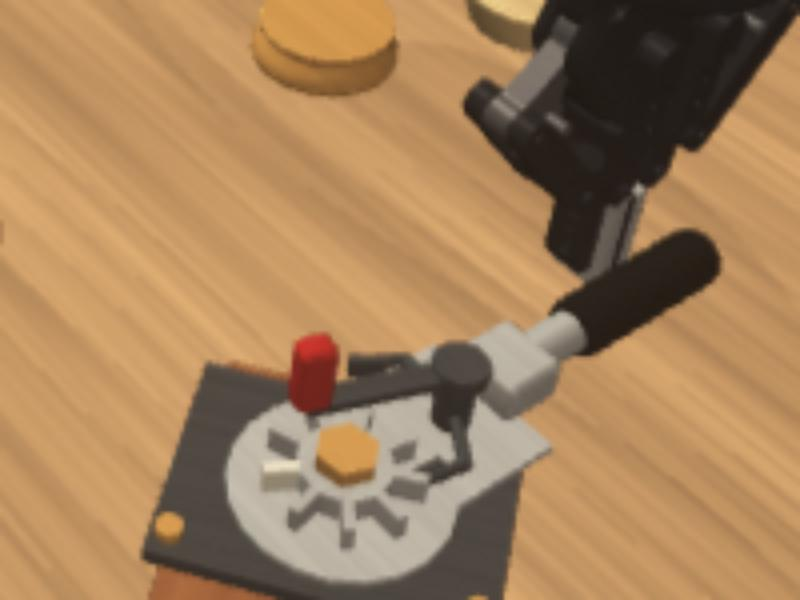

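White tooth moved from crop (295,497) to (280,475), red tab (314,373) still on tighten side; the bolt is turning. Work out both angles.

```bash
python3 - <<'E'
from h import *
S=P("side");f=lambda u,v,z:onz(S,(310+u/4,220+v/4),z)
for z in (40,46):
  A=np.array([535,-190]); a=[f(u,v,z)-A for u,v in ((295,497),(280,475))]
  print(z,[ (np.degrees(np.arctan2(p[1],p[0])).round(1),np.hypot(*p).round(1)) for p in a])
for z in (42,):
  p=f(680,255,z),f(580,325,z);d=p[0]-p[1];print("handle",np.degrees(np.arctan2(d[1],d[0])),[np.degrees(np.arctan2(*(q-[535,-190])[::-1])) for q in p])
E
```

```text
40 [(np.float64(174.0), np.float64(16.3)), (np.float64(145.3), np.float64(17.8))]
46 [(np.float64(-175.4), np.float64(19.8)), (np.float64(159.7), np.float64(19.4))]
handle 3.5657939318764735 [np.float64(1.6151419194313872), np.float64(0.6258720738578856)]
```

Bolt about 27°, handle 38°. About 0.3 rad more.

Converted, -32 mm / 300 = -0.1067, -25.3 mm / 300 = -0.0843, 0.25 rad / 6.2832 = 0.0398.

inch_along:
  rows:
    - {"sx": -0.02,"sy": 0.0033,"wz": 0.008}
    - {"sx": -0.042,"sy": 0.006,"wz": 0.0159}
    - {"sx": -0.0633,"sy": 0.0067,"wz": 0.0239}
    - {"sx": -0.0843,"sy": 0.0077,"wz": 0.0318}
    - {"sx": -0.1067,"sy": 0.0067,"wz": 0.0398}

```text
time: 8.43
tcp_pos: [662.7, -197.3, 10.0]
eef_rot: [0.79, 0.613, 0.001, 0.0]
force: [-0.3, 3.7, 2.8]
gripper_width: 0.001
grasp_force: 1.8
```

inch_along:
  rows:
    - {"sx": -0.02,"sy": 0.0033,"wz": 0.008}
    - {"sx": -0.02,"sy": 0.0033,"wz": 0.008}
    - {"sx": -0.02,"sy": 0.0033,"wz": 0.008}

```text
time: 8.68
tcp_pos: [662.2, -204.0, 9.6]
eef_rot: [0.804, 0.594, 0.0, 0.001]
force: [0.2, 2.0, 0.3]
gripper_width: -0.002
grasp_force: 0.7
```

inch_along:
  rows:
    - {"sx": 0.0267}
    - {"sx": 0.0667}
    - {"sx": 0.1}
    - {"sx": 0.1167,"sz": -0.0667}
    - {"sx": 0.1167,"sz": -0.1667}

```text
time: 9.1
tcp_pos: [670.4, -167.3, 56.1]
eef_rot: [0.804, 0.595, -0.002, -0.002]
force: [1.4, 0.1, -0.8]
gripper_width: 0.0
grasp_force: 0.0
```

inch_along:
  rows:
    - {"sz": -0.1}
    - {"sz": -0.2}
    - {"sz": -0.2}
    - {"sz": -0.2}

```text
time: 9.43
tcp_pos: [673.6, -169.5, 121.0]
eef_rot: [0.804, 0.594, 0.001, 0.002]
force: [0.3, 0.4, -1.0]
gripper_width: 0.005
grasp_force: 0.0
```

```bash
python3 meas.py
```

```text
(no output)
```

View pics/m.png

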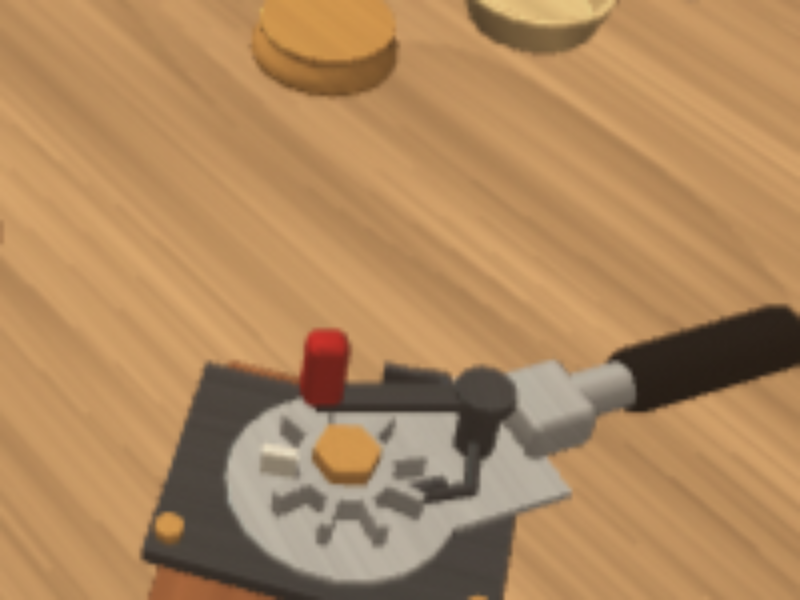

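The robot is clear; tooth at (280,459), red tab (325,367), grip from (630,380) to (790,330).

```bash
python3 - <<'E'
from h import *
S=P("side");f=lambda u,v,z:onz(S,(310+u/4,220+v/4),z)
A=np.array([535,-190])
# wheel disc centre from its outline in crop
for z in (38,42,46):
  print(z,f(343,472,z),[np.degrees(np.arctan2(*(f(u,v,z)-A)[::-1])).round(1) for u,v in ((295,497),(280,475),(280,459))],
   [np.degrees(np.arctan2(*(f(u,v,z)-f(343,472,z))[::-1])).round(1) for u,v in ((295,497),(280,475),(280,459))])
p=f(778,325,42),f(630,380,42)
print([np.degrees(np.arctan2(*(q-A)[::-1])) for q in p])
T=P("top");im=cv2.imread("pics/top_m.png");im0=cv2.imread("pics/top0.png")
for n,i in (("0",im0),("m",im)):
  # white tooth: brightest near axis
  uv=T@np.r_[A,44,1];uv=(uv[:2]/uv[2]).round().astype(int)
  g=i[uv[1]-16:uv[1]+17,uv[0]-16:uv[0]+17].astype(float)
  m=(g.min(2)>170)&(g[...,2]-g[...,0]>8)
  ys,xs=np.where(m);
  if len(xs): c=onz(T,(uv[0]-16+xs.mean(),uv[1]-16+ys.mean()),44)-A;print(n,len(xs),np.degrees(np.arctan2(c[1],c[0])),np.hypot(*c))
E
```

```text
38 [ 537.51321397 -188.22514347] [np.float64(169.5), np.float64(140.0), np.float64(121.3)] [np.float64(176.7), np.float64(149.2), np.float64(130.8)]
42 [ 534.95609919 -190.39829936] [np.float64(178.0), np.float64(150.4), np.float64(131.8)] [np.float64(176.7), np.float64(149.2), np.float64(130.8)]
46 [ 532.3989844  -192.57145525] [np.float64(-175.4), np.float64(159.7), np.float64(142.4)] [np.float64(176.7), np.float64(149.2), np.float64(130.8)]
[np.float64(-12.531641157564666), np.float64(-13.583460107092595)]
0 8 -179.81575438572858 18.984388901986698
```

Bolt turned about 46° (bounded by 38–53° from the handle swing), inside 29–63°.

```bash
python3 -c "
from plant import order;print(order.job_done())"
```

```text
the job is handed in; nothing more can be done
None
```

I flipped the red lever to the tightening side, then tightened the bolt about 46° clockwise (measured from the images, target 29–63°); the robot ended clear of everything and the job is handed in, but no verdict was returned.

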